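Seat the nail-tip wheel on the splined shaft

TASK

Push the nail-tip wheel with the splined (cross-grooved) bore onto the upright splined shaft of the turning stand, rocking it a little about the vertical if needed until the teeth mesh, so that it sits fully home on the stand's shoulder; then let go of it. Leave the other wheel, the one with the small round hole, where it is.

Things in the scene. Friction and masses are not known exactly. Their poses are not given: they have to be found in the camera images.
- splined_wheel: Loose white wheel, 0.12 kg: upright square hub 48x48 mm, 50 tall, 8 flat petals (5 thick, to 62 from the axis) round its foot. Grip two opposite flats, 8 to 50 mm above the foot. Wide through bore, 40 mm square, a rib 7 wide up each corner reaching in to 12 mm from the axis, roof-shaped lower ends 4 mm above the foot; grooves along x and y, square to the flats. Origin: underside centre; z up.
- plain_wheel: Loose white wheel, outside the same as the splined wheel, but its hub is solid save for a small round hole 17 mm wide; it does not fit the shaft. To be left alone. Origin: underside centre; z up.
- turn_stand: Fixed stand: black base 84x84 mm, 32 tall, shoulder 54x54 with its top at 40, upright bright metal shaft that does not turn: core 18 thick with 4 teeth 6.5 wide, to 17.5 from the axis along x and y (square to the base's sides), z 40 to 65, roof tops to 68; tapers from 70 to a 6 mm nose at 85. Origin: underside centre, on the table; z up.
- shaft_foot (a point): Point on the shaft's axis level with the shoulder's top, 40 mm above the table; axes as the stand's. The splined wheel's origin comes here when fully home, its flats parallel to the base's sides (any quarter turn fits; play about 2.5 mm and 12 degrees).
Things that resemble listed ones, but are neither listed nor needed, are in the scene too. Leave any green or turquoise look-alike of the splined_wheel alone.

How it is judged:
At the end, for the whole second after the job is handed in: The splined wheel is on the shaft, released and at rest, upright within 10 degrees, its foot within 10 mm of the stand's shoulder (teeth meshed) and within 10 mm of the shaft's axis; the plain wheel was never moved by more than 30 mm (horizontal distance between splined_wheel and shaft_foot below 0.01 m and z of splined_wheel in the frame of shaft_foot between -0.005 and 0.01 m and angle between splined_wheel's own z axis and vertical below 0.17 rad and linear speed of splined_wheel below 0.03 m/s and distance of plain_wheel from where it was at the start of the episode below 0.03 m); the robot touches nothing.
It fails at once if the wheel with the small round hole is moved by more than 30 mm (distance of plain_wheel from where it was at the start of the episode above 0.03 m).
It also fails if it takes over 42 s, if anything falls off the work surface, if the arm or the gripper's body presses on something with over 40 N, if the wrist force passes 120 N, or if a joint passes its speed limit or range.

ROBOT

A 7-joint arm with a two-finger parallel gripper is mounted at the origin on a cart in front of the work surface, level with it; the furniture and walls round the work are solid. World frame = base frame: x ahead of the robot, y to its left, z up, the work surface at z = 0. Lengths are in m, angles in rad, forces in N, time in s.
With the tool pointing down it reaches from about 0.425 to 0.925 m from the base axis. Payload 6.8 kg.
Tool frame: the origin (TCP) lies at the very end of the fingers, on their centre line; the grasp point (between the pads) lies bot.grip_point_offset behind it (bot.grip_point_offset is the distance from the TCP to the grasp point, in m); z points along the fingers, y is the line along which they close (so a half turn about z gives the same grasp; the last joint's range is limited). The gripper opens to 85 mm and grips with 20 to 120 N. Pads are 22 mm wide; open, the fingers measure 114 mm over their backs; the gripper's body (76 mm by 85 mm) begins 54 mm behind the grasp point. The pads swing forward as they close: fully open they stand 13 mm farther back than shut.
Start: joints at [-1.27, 0.477, 0.022, 1.555, -0.011, 1.109, -0.083], TCP at [0.268, 0.619, 0.231] pointing down, gripper open.
Joint ranges: [-2.96, 2.96], [-0.34, 2.1], [-1.41, 1.46], [0.24, 2.44], [-1.37, 4.51], [0.17, 1.92], [-2.96, 2.96]. Speed limits (rad/s): [2.39, 2.39, 3.14, 3.14, 3.14, 3.14, 3.14].

INTERFACE

Orientations are given as a unit quaternion [w, x, y, z].
In Python, from station import bot, imaging gives the robot as it stands. The module is installed in compiled form; this text tells all that it offers.
- The arm moves only by the tool carry_out, never from a script. Its argument "targets" is one flat list of numbers, 5 for each row, row after row: the closure in counts, from 0 (fully open) to 255 (shut), then the shift along the world's x, y, z in mm, then the turn about the world's z in degrees. A call has 1 to 20 rows; each row shifts and turns the commanded pose from where the row before left it; what a row does not reach is not made up. A row lasts 1/10 s, in which the tool goes at most 50 mm and 8.59 degrees, less where a joint would pass 70% of its speed; a pose out of reach is approached as far as the arm can. A call is refused whole if a number of a shift passes 50 or a number of a turn 8.59, either way. A call with a gripper value outside its range is refused whole. The fingers move at their own pace and stop on an object; "newtons" is the grip in N (left out, the last holds). Time passes only in rows, so rows that do not move let the fingers close. It gives the time, the measured TCP pose, the force, the opening and the grip force at its end, in the units of the state.
- bot.get_obs(): the state, without advancing time (a new reading comes with each control period).
- imaging.read_camera(name): name is "side" or "top" or "wrist"; returns a dict with "frame" (384x512x3 uint8, red, green, blue), "fov_y" (degrees; the focal length in pixels is half the picture's height over the tangent of half this angle, whatever the lens; pixels are square), "cx", "cy" (the principal point, pixels), "k1" (the pictures are not rectified: a ray, as slopes to the right and down, at radius r is drawn at 1 + k1 r^2 times it, then the intrinsics apply), "pose" (4x4, takes a point from camera to world coordinates); the wrist camera has in their place "tool_from_camera" (4x4, takes a point from camera to tool coordinates, whose origin is the TCP and whose axes are the flange's). Camera axes: x right, y up, looking along -z (the intrinsics and any distortion apply to the point x, -y, -z); pixel columns grow to the right and rows downward; lengths in m; the calibration is good to about 2 mm. A picture is of the moment at which its call begins: read the wrist's pose just before it. There is no depth.
- bot.hand_in(): hands the job in; it is judged then, once.
The state is a dict: "t": time; "q": joint angles; "joint_vel": joint speeds; "joint_torque": joint torques, N m; "eef_pos": TCP position; "tool_rot": TCP orientation; "contact_force": force on the tool from outside, world axes, zero at the start; "torque": the same for the moment, N m; "gripper_width": opening from 0.0 (shut) to 1.0 (fully open); "grasp_force": force on a finger pad.
Only numpy, scipy, OpenCV 4.12 (cv2) and the standard library are available. Lean on these libraries where they do the work, as an engineer would, in place of code of your own. Each camera call takes 0.05 s, during which the arm holds its last target. There are 200 camera calls.

## Working session

There is one attempt and no reset: what is moved stays moved. The work goes in short steps, Python scripts to look and compute and a tool call to move; the robot and the scene stay as the last step left them, time stands still between calls to the robot, and variables do not carry over. Pictures are saved under pics/ and viewed, at most 10 in all, crops included, and the job is handed in when it is done.

Besides the shell and the picture viewer there is one more tool, called by a JSON object that holds its "method" and its "body", one argument or row to a line. carry_out: Moves the arm, as the interface text tells. Its arguments: {"type":"object","properties":{"targets":{"type":"array","items":{"type":"number"}},"newtons":{"type":"number"}},"required":["targets"]}

```bash
mkdir -p pics
cat > h.py <<'E'
import numpy as np, cv2
from station import bot, imaging
from scipy.spatial.transform import Rotation as R
def cam(n):
    o=bot.get_obs(); c=imaging.read_camera(n)
    if n=="wrist":
        T=np.eye(4); q=o["tool_rot"]; T[:3,:3]=R.from_quat([q[1],q[2],q[3],q[0]]).as_matrix(); T[:3,3]=o["eef_pos"]
        c["pose"]=T@np.array(c["tool_from_camera"])
    return c
def K(c):
    f=c["frame"].shape[0]/2/np.tan(np.radians(c["fov_y"])/2); return f
def pix2w(c,u,v,z):
    f=K(c); d=np.array([(u-c["cx"])/f,(v-c["cy"])/f]); s=d.copy()
    for _ in range(30): s=d/(1+c["k1"]*(s@s))
    P=np.array(c["pose"]); r=P[:3,:3]@np.array([s[0],-s[1],-1]); o=P[:3,3]
    return o+r*(z-o[2])/r[2]
def w2pix(c,p):
    P=np.array(c["pose"]); x=P[:3,:3].T@(np.array(p)-P[:3,3]); s=np.array([x[0],-x[1]])/-x[2]
    s=s*(1+c["k1"]*(s@s)); return K(c)*s+[c["cx"],c["cy"]]
def save(c,n): cv2.imwrite("pics/"+n,c["frame"][:,:,::-1])
import pickle
def keep(c,n): pickle.dump(c,open(n+".pkl","wb"))
def load(n): return pickle.load(open(n+".pkl","rb"))
E
python3 - <<'E'
from h import *
fs=[]
for n in("top","side"):
    c=cam(n); keep(c,n); print(n,c["fov_y"],c["cx"],c["cy"],c["k1"],np.round(c["pose"],3).tolist()); fs.append(c["frame"])
cv2.imwrite("pics/top.png",cv2.resize(fs[0],(800,600),interpolation=cv2.INTER_CUBIC)[:,:,::-1])
cv2.imwrite("pics/side.png",fs[1][:,:,::-1])
o=bot.get_obs();print(o,bot.grip_point_offset)
E
```

```text
top 47.65941687942643 256.1860877340881 200.16634966956633 -0.06643252847671145 [[0.019, 0.984, -0.176, 0.322], [-1.0, 0.016, -0.015, -0.016], [-0.012, 0.176, 0.984, 1.033], [0.0, 0.0, 0.0, 1.0]]
side 47.64526621373126 253.30582966232453 194.34080493779354 -0.143126636509116 [[0.997, -0.05, 0.059, 0.545], [0.076, 0.513, -0.855, -0.894], [0.012, 0.857, 0.516, 0.615], [0.0, 0.0, 0.0, 1.0]]
{'t': 0.1, 'q': array([-1.27008139,  0.47772788,  0.0223514 ,  1.55635277, -0.01152611,
        1.10930495, -0.08307335]), 'joint_vel': array([-4.86847654e-05, -2.09995543e-03, -4.27659296e-04, -2.45621807e-03,
        6.58267441e-04, -5.19439157e-04, -3.13860788e-03]), 'joint_torque': array([ 4.67367325e-03, -5.97765040e+01,  1.61403548e+00, -2.81952918e+01,
        1.28704630e-02,  5.14413288e-03, -2.43628853e-05]), 'eef_pos': array([0.26812213, 0.61887771, 0.23041602]), 'tool_rot': array([-1.18637892e-04,  2.02973585e-01,  9.79183859e-01, -8.23996397e-04]), 'contact_force': array([-0.04779504, -0.81946252, -0.10870593]), 'torque': array([ 0.05888126,  0.05265332, -0.01019489]), 'grasp_force': 0.0, 'gripper_width': 1.0069011159552566} 0.0187
```

View pics/top.png

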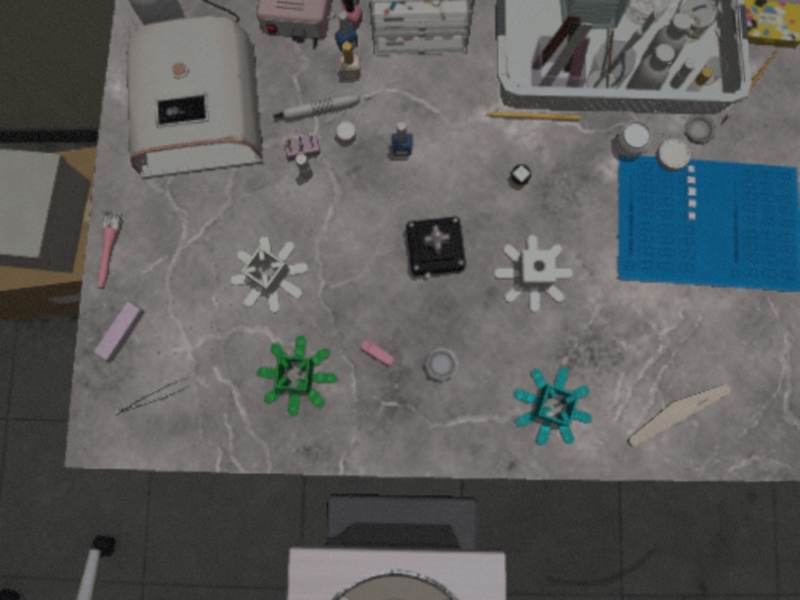

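View pics/side.png

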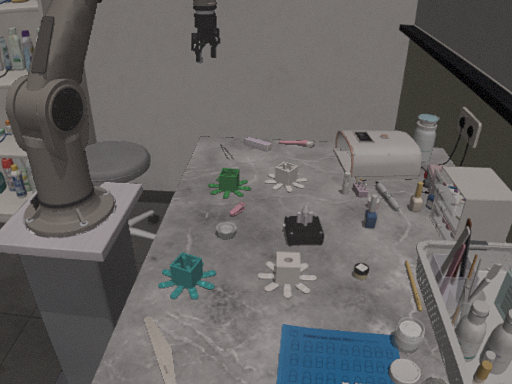

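The top view (800x600 pixels) has four candidates:
- White wheel at (266,270): wide, open square bore, so this is the one I want.
- White wheel at (540,267): small round hole, so it's the plain one. Leave it.
- Green (297,375) and turquoise (555,408): look-alikes. Leave both.

The stand is at (436,245). In the side view the splined wheel is at about (286,172), the stand at (304,228) and the plain wheel at (288,270). One close crop will check the choice.

Run:
```python
from h import *
c=load("top"); f=c["frame"]
a=f[145:205,140:200]; b=f[130:190,250:310]
cv2.imwrite("pics/crop.png",cv2.resize(np.hstack([a,b]),(800,400),interpolation=cv2.INTER_CUBIC)[:,:,::-1])
for n,u,v,z in(("wheel",266,268,.05),("wheelfoot",268,274,0.0),("stand nose",436,236,.08),("base",436,245,.032),("plain",540,266,.05)):
    print(n,np.round(pix2w(c,u/1.5625,v/1.5625,z),4))
```

```text
wheel [0.5615 0.2019 0.05  ]
wheelfoot [0.5641 0.2093 0.    ]
stand nose [ 0.6058 -0.0505  0.08  ]
base [ 0.6059 -0.0524  0.032 ]
plain [ 0.5711 -0.2069  0.05  ]
```

View pics/crop.png

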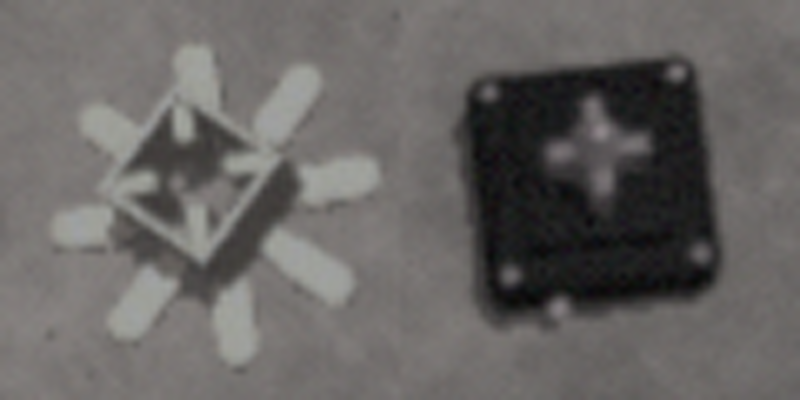

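The crop confirms the left wheel has a wide square bore with corner ribs. Its hub-top corners are at crop pixels (180,90), (285,158), (203,265) and (103,190). The stand on the right has bolts at (487,93), (677,73), (702,253) and (510,275), and its cross centre is at (598,147).

Run:
```python
from h import *
c=load("top")
def sq(P,z,ox,oy):
    W=np.array([pix2w(c,ox+x/6.667,oy+y/6.667,z)[:2] for x,y in P])
    e=np.roll(W,-1,0)-W; a=np.degrees(np.arctan2(e[:,1],e[:,0]))%90
    print(np.round(W.mean(0),4),"sides",np.round(np.linalg.norm(e,axis=1),4),"ang",np.round(a,1))
sq([(180,90),(285,158),(203,265),(103,190)],.05,140,145)
sq([(87,93),(277,73),(302,253),(110,275)],.032,250,130)
print(pix2w(c,250+198/6.667,130+147/6.667,.068))
o=bot.get_obs();q=o["tool_rot"];M=R.from_quat([q[1],q[2],q[3],q[0]]).as_matrix();print("tool y yaw",np.degrees(np.arctan2(M[1,1],M[0,1])), M.round(3).tolist())
w=cam("wrist");print(w["tool_from_camera"],w["fov_y"])
```

```text
[0.562  0.2051] sides [0.0455 0.0472 0.0453 0.0444] ang [57.9 55.3 54.4 55.5]
[ 0.6081 -0.0525] sides [0.0688 0.0672 0.0687 0.0678] ang [7.2 7.8 7.7 7.8]
[ 0.6070262  -0.05243918  0.068     ]
tool y yaw 66.57818627178825 [[-0.918, 0.397, -0.001], [0.397, 0.918, -0.002], [-0.0, -0.002, -1.0]]
[[-9.67309652e-04  9.63980261e-01  2.65972029e-01  6.70855397e-02]
 [ 9.99999448e-01  8.23209639e-04  6.53268976e-04 -1.04397972e-03]
 [ 4.10787661e-04  2.65972514e-01 -9.63980525e-01 -1.41339884e-01]
 [ 0.00000000e+00  0.00000000e+00  0.00000000e+00  1.00000000e+00]] 64.73562718252458
```

{"method": "carry_out", "body": {
  "targets": [0,24.5,-34.5,-7,-0.9,0,24.5,-34.5,-7,-0.9,0,24.5,-34.5,-7,-0.9,0,24.5,-34.5,-7,-0.9,0,24.5,-34.5,-7,-0.9,0,24.5,-34.5,-7,-0.9,0,24.5,-34.5,-7,-0.9,0,24.5,-34.5,-7,-0.9,0,24.5,-34.5,-7,-0.9,0,24.5,-34.5,-7,-0.9,0,24.5,-34.5,-7,-0.9,0,24.5,-34.5,-7,-0.9,0,0,0,0,0,0,0,0,0,0,0,0,0,0,0],
  "newtons": 40
}}

```text
t: 1.65
eef_pos: [0.5616, 0.2068, 0.1472]
tool_rot: [-0.0, 0.293, 0.956, 0.0]
contact_force: [-0.2, 0.1, 0.3]
gripper_width: 0.997
grasp_force: 0.0
```

Run:
```python
from h import *
o=bot.get_obs();c=cam("wrist");keep(c,"w1");save(c,"w1.png");print(o["t"],o["eef_pos"],o["contact_force"])
q=o["tool_rot"];M=R.from_quat([q[1],q[2],q[3],q[0]]).as_matrix();print("tool y yaw",np.degrees(np.arctan2(M[1,1],M[0,1])))
```

```text
1.65 [0.56159961 0.20676277 0.14719754] [-0.19603831  0.1121674   0.33062882]
tool y yaw 55.87579960501306
```

View pics/w1.png

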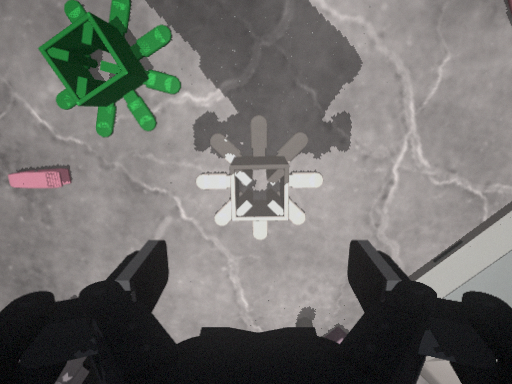

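The wrist view shows the white splined wheel between the open fingers. Its hub-top corners are at about (231,167), (288,167), (289,220) and (231,220), square to the fingers. The foot petal tips are at (197,181) and (322,180).

Run:
```python
from h import *
c=load("w1")
W=np.array([pix2w(c,u,v,.05)[:2] for u,v in[(231,167),(288,167),(289,220),(231,220)]])
e=np.roll(W,-1,0)-W
print(W.mean(0),np.linalg.norm(e,axis=1),np.degrees(np.arctan2(e[:,1],e[:,0]))%90)
T=[pix2w(c,u,v,.004) for u,v in[(197,181),(322,180)]];print(np.mean(T,0),np.linalg.norm(T[0]-T[1]))
```

```text
[0.56185019 0.20726977] [0.04550479 0.04503563 0.04858826 0.0450033 ] [55.8241026  58.40610821 55.82532647 54.48125724]
[0.56119873 0.2077277  0.004     ] 0.12051881984941334
```

{"method": "carry_out", "body": {
  "targets": [0,0,0.5,-25,0,0,0,0,-25,0,0,0,0,-25,0,0,0,0,-25,0,0,0,0,-20,0,0,0,0,-12,0,0,0,0,0,0,0,0,0,0,0,255,0,0,0,0,255,0,0,0,0,255,0,0,0,0,255,0,0,0,0,255,0,0,0,0,255,0,0,0,0,255,0,0,0,0,255,0,0,0,0],
  "newtons": 40
}}

```text
t: 3.3
eef_pos: [0.5631, 0.2062, 0.0164]
tool_rot: [0.001, 0.294, 0.956, 0.001]
contact_force: [-1.0, -0.7, 6.7]
gripper_width: 0.558
grasp_force: 41.9
```

{"method": "carry_out", "body": {
  "targets": [255,0,0,15,0,255,0,0,30,0,255,0,0,35,0,255,0,0,30,0,255,5.5,-32.5,0,5.2,255,5.5,-32.5,0,5.2,255,5.5,-32.5,0,5.2,255,5.5,-32.5,0,5.2,255,5.5,-32.5,0,5.2,255,5.5,-32.5,0,5.2,255,5.5,-32.5,0,5.2,255,5.5,-32.5,0,5.2,255,0,0,0,0,255,0,0,0,0,255,0,0,0,0]
}}

```text
t: 4.8
eef_pos: [0.6062, -0.0527, 0.1256]
tool_rot: [0.0, -0.065, 0.998, 0.0]
contact_force: [-0.5, 1.0, -1.5]
gripper_width: 0.559
grasp_force: 41.4
```

Run:
```python
from h import *
o=bot.get_obs();print(o["t"],o["eef_pos"],o["contact_force"],o["gripper_width"])
q=o["tool_rot"];M=R.from_quat([q[1],q[2],q[3],q[0]]).as_matrix();print("tool y yaw",np.degrees(np.arctan2(M[1,1],M[0,1])))
c=cam("wrist");keep(c,"w2");s=cam("side");keep(s,"s2")
a=cv2.resize(s["frame"][160:256,256:352],(384,384),interpolation=cv2.INTER_CUBIC)
cv2.imwrite("pics/w2.png",np.hstack([c["frame"][:,100:500],a])[:,:,::-1])
```

```text
4.8 [ 0.60617851 -0.05274631  0.12564719] [-0.53217722  1.03313897 -1.45681009] 0.5591417019568531
tool y yaw 97.41525800790424
```

View pics/w2.png

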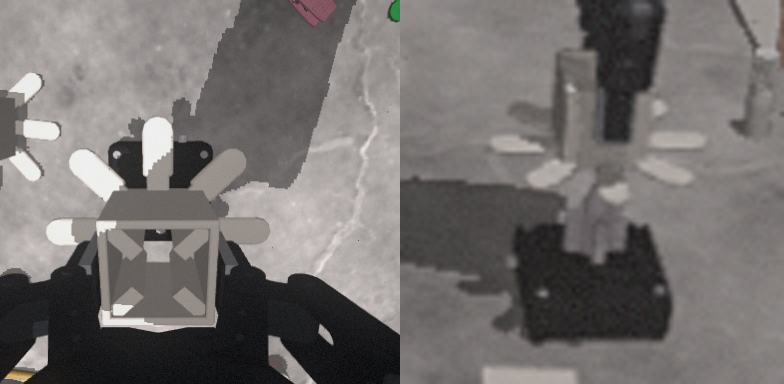

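The wrist view shows the held wheel with hub-top corners at full-frame pixels (197,222), (317,222), (317,325) and (198,325). The stand's robot-side bolts are at (216,154) and (304,154). In the side view the wheel hangs upright just above the shaft nose.

Run:
```python
from h import *
c=load("w2");z=.159
W=np.array([pix2w(c,u,v,z)[:2] for u,v in[(197,222),(317,222),(317,325),(198,325)]]);e=np.roll(W,-1,0)-W
print("hub",W.mean(0),np.linalg.norm(e,axis=1),np.degrees(np.arctan2(e[:,1],e[:,0]))%90)
B=np.array([pix2w(c,u,v,.032)[:2] for u,v in[(216,154),(304,154)]]);d=B[1]-B[0]
t=load("top")
print("bolts wrist",B,np.linalg.norm(d),np.degrees(np.arctan2(d[1],d[0]))%90)
# stand centre: bolts square side 68, centre 34 from bolt midpoint away from the robot
n=np.array([-d[1],d[0]])/np.linalg.norm(d); n*=np.sign(n[0]); print("centre",B.mean(0)+n*np.linalg.norm(d)/2)
for x,y in[(110,275),(302,253)]: print("top bolts",pix2w(t,250+x/6.667,130+y/6.667,.032)[:2])
for p in[(.607,-.0525,.085),(.607,-.0525,.04)]: print(w2pix(c,p))
```

```text
hub [ 0.6031316  -0.05450141] [0.04561305 0.04640278 0.05019474 0.04636832] [ 7.34450192 10.41557344  7.32714972  4.75407362]
bolts wrist [[ 0.57653447 -0.09035974]
 [ 0.56777438 -0.02249717]] 0.06842564312066879 7.355392898280257
centre [ 0.60608571 -0.05204841]
top bolts [ 0.57002876 -0.02300274]
top bolts [ 0.57918969 -0.09111428]
[259.67662482 220.50630666]
[259.27310569 200.15824105]
```

{"method": "carry_out", "body": {
  "targets": [255,2.5,0.5,0,0,255,0,0,-12,0,255,0,0,-12,0,255,0,0,-10,0,255,0,0,-6,0,255,0,0,-4,0,255,0,0,-4,0,255,0,0,0,0,255,0,0,0,0]
}}

```text
t: 5.8
eef_pos: [0.6087, -0.053, 0.0772]
tool_rot: [-0.0, -0.065, 0.998, 0.0]
contact_force: [-0.3, 3.5, -2.0]
gripper_width: 0.554
grasp_force: 41.5
```

{"method": "carry_out", "body": {
  "targets": [255,0,0.7,0,0,255,0,0,-4,0,255,0,0,-4,0,255,0,0,-4,0,255,0,0,-4,0,255,0,0,-3,0,255,0,0,0,0,255,0,0,0,0]
}}

```text
t: 6.6
eef_pos: [0.6084, -0.053, 0.0579]
tool_rot: [-0.0, -0.064, 0.998, -0.0]
contact_force: [-0.7, 2.1, -2.2]
gripper_width: 0.561
grasp_force: 41.5
```

{"method": "carry_out", "body": {
  "targets": [255,0,0,-1,0,255,0,0,0,0,0,0,0,0,0,0,0,0,0,0,0,0,0,0,0,0,0,0,0,0,0,0,0,0,0,0,0,0,0,0,0,0,0,15,0,0,0,0,30,0,0,0,0,30,0,0,0,0,30,0,0,0,0,20,0,0,0,0,0,0,0,0,0,0,0]
}}

```text
t: 8.1
eef_pos: [0.609, -0.0529, 0.1832]
tool_rot: [0.001, -0.064, 0.998, 0.0]
contact_force: [0.1, 0.1, -0.8]
gripper_width: 0.999
grasp_force: 0.0
```

Run:
```python
from h import *
o=bot.get_obs();print(o["t"],o["eef_pos"],o["contact_force"],o["gripper_width"])
c=cam("wrist");keep(c,"w3");s=cam("side");keep(s,"s3")
a=cv2.resize(s["frame"][170:266,256:352],(384,384),interpolation=cv2.INTER_CUBIC)
cv2.imwrite("pics/w3.png",np.hstack([c["frame"][:,100:500],a])[:,:,::-1])
for z in(0.045,.065): print(z,[ (w2pix(s,(.607,-.0525,z))-[256,170])*4+[400,0]])
print(w2pix(c,(.607,-.0525,.09))-[100,0])
```

```text
8.1 [ 0.60895371 -0.05285977  0.18317555] [ 0.05608088  0.06202113 -0.77283411] 0.9989450704561231
0.045 [array([593.14491141, 199.14707818])]
0.065 [array([595.72154971, 170.45639047])]
[159.90320306 194.05286148]
```

View pics/w3.png

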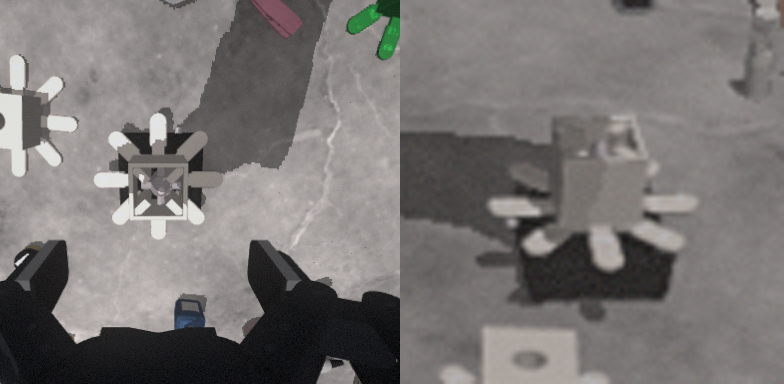

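The wheel sits level on the stand. Its left and right petals are at about (515,205) and (670,203), and a fully seated foot should project to row 199, so it's home. The shaft shows inside the bore at (160,187), and the gripper is clear.

```bash
python3 -c "
from h import *
print(bot.hand_in())"
```

```text
the job is handed in; nothing more can be done
None
```

The splined wheel is seated on the stand's shoulder with its teeth meshed and released, the gripper is clear, the plain wheel was never touched, and the job was handed in at about 8 s (no verdict came back).

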